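# Slide a painted plaque under the spring clip of a painting rest

## Task

Press the lavender thumb bar of the painting rest down with one fingertip to hold its spring clip open, and meanwhile push the black plaque along its lane with the other fingertip, beneath the raised clip, until it is fully home against the end stop. Keep the clip open until the plaque is home, then let it close on the plaque and take the hand away. Never lift the plaque, and leave the bottles, brush, jar and bowl where they are.

Things in the scene. Friction and masses are not known exactly. Their poses are not given: they have to be found in the camera images.
- rest: Wooden painting rest, fixed, 200 mm (x -120 to 80) by 140 mm (y -52 to 88). Origin on the table; x runs along the lane to the end stop, y to the thumb bar. Pale bed, top 30 mm above the table; lane 64 mm wide centred on y = 0, open at the -x end, between side rails at y = 32 to 38 and -38 to -32, 8 mm above the bed. Stop face at x = 70, 12 mm above the bed. Base under the thumb bar 18 mm high.
- stop (a point): Foot of the end stop's face, in the middle of the lane at bed height: (70, 0, 30) mm in the rest's frame. The plaque is home when its front edge touches the stop, its centre then 45 mm before this point.
- plaque: Loose black wooden plaque with painted pink tulips, 90 (x) by 60 (y) by 12 mm thick, about 50 g. Origin at the centre of its underside. It starts flat on the bed in the lane, its x about along the rest's x, its front (+x) edge 42 to 65 mm from the end stop and 9 to 32 mm short of the clip's foot. It slides freely.
- clip (a joint): Hinge of the sprung clip, rad: 0 = closed, 0.42 = thumb bar fully down (firm stop). Axis along the rest's x at y = 42, 6 mm above the bed. Pressing the bar raises the foot; the spring closes it when let go. At 0 the foot blocks the plaque; above 0.17 it is clear of it; resting on the plaque about 0.14. About 3 N on the bar's middle line begins to open it, 5 N holds it fully open.
- thumb_bar (a point): Lavender plate by the lane, 172 (x) by 38 (y) by 3 mm, from x = -120 to 52 of the rest. Point: centre of its top face. Closed it slopes up outward 0.42 rad, middle line 12 mm and outer edge 20 mm above the bed; fully down it is level, 3 mm above the bed, y = 46 to 84. Alike along its length: a tip on its middle line 3 to 8 mm above the bed, keeps the clip open and can slide in x.
- clip_foot (a point): Red foot of the steel clip, 16 (x) by 12 (y) by 12 mm high. Point at the centre of its underside, over the lane at x = 45, y = -7 mm of the rest and, closed, 6 mm above the bed. Its steel arm crosses the lane at x = 37 to 53 from the thumb bar's side, its top 21 mm above the bed when closed, the clip's highest point about 42 mm when open.
- red_bottle: Small red paint bottle, 34 mm wide, 85 mm high, standing by the rest on its -y side. Origin at its underside. Leave alone.
- grey_bottle: Small grey paint bottle with white cap, 34 mm wide, 85 mm high, standing beyond the end stop. Origin at its underside. Leave alone.
- yellow_bottle: Small yellow paint bottle, 34 mm wide, 85 mm high, on the right of the table. Origin at its underside. Leave alone.
- brush: Flat paint brush with blue handle, 160 mm long, lying about along the rest's x on the thumb bar's side of the rest. Origin under its middle. Leave alone.
- varnish_jar: Amber jar with black lid, 60 mm wide, 75 mm high, far right. Origin at its underside. Leave alone.
- rinse_bowl: White plastic bowl, 160 mm wide, 60 mm high, on the left. Origin at its underside. Leave alone.
Not all that is in view belongs to the job. Of the things that look like the plaque, the smallest one is meant.

How it is judged:
By the outcome, as a careful person would: the job done as asked, in the order asked, and still so for the second after the job is handed in, with the robot touching nothing.
It also fails if it takes over 32 s, if anything falls off the work surface, if the arm or the gripper's body presses on something with over 40 N, if the wrist force passes 120 N, or if a joint passes its speed limit or range.

## Robot

A 7-joint arm with a two-finger parallel gripper is mounted at the origin on the work surface. World frame = base frame: x ahead of the robot, y to its left, z up, the work surface at z = 0. Lengths are in mm, angles in rad, forces in N, time in s.
With the tool pointing down it reaches from about 350 to 900 mm from the base axis. Payload 7.2 kg.
Tool frame: the origin (TCP) lies midway between the tips of the shut fingers; the grasp point (between the pads) lies 19 mm behind it (env.tcp_to_grasp is the distance from the TCP to the grasp point, in mm); z points along the fingers, y is the line along which they close (so a half turn about z gives the same grasp; the last joint's range is limited). The gripper opens to 85 mm and grips with 20 to 120 N. Pads are 22 mm wide; open, the fingers measure 114 mm over their backs; the gripper's body (76 mm by 85 mm) begins 54 mm behind the grasp point. The pads swing forward as they close: fully open they stand 13 mm farther back than shut.
Start: joints at [1.227, 0.411, -0.013, 1.596, 0.006, 1.134, -0.082], TCP at [170.186, -601.386, 231.297] pointing down, gripper open.
Joint ranges: [-2.95, 2.95], [-0.29, 1.99], [-1.47, 1.44], [0.14, 2.54], [-1.03, 4.17], [0.13, 1.85], [-2.86, 2.86]. Speed limits (rad/s): [2.39, 2.39, 3.01, 3.01, 3.14, 3.14, 3.14].

## Interface

Orientations are given as a unit quaternion [w, x, y, z].
In Python, from bench import env, read_camera, order gives the robot as it stands. The module is installed in compiled form; this text tells all that it offers.
- The arm moves only by the shell command python3 -m jog 'ROWS' [FORCE]. ROWS is a JSON object of lists of equal length, an entry for each row: "gripper": the opening, from -1 (shut) to 1 (fully open); "slide": the shift along the tool's x, y, z in units of 0.3 m (1.0 is 0.3 m), a list of three; "rot": the turn, a rotation vector about the tool's x, y, z in units of 1.5 rad (1.0 is 1.5 rad), a list of three. A call has 1 to 20 rows; each row is the pose to reach, as a shift and turn from the pose commanded when the call began, along the tool's axes at that moment; what a row does not reach only later rows make up. A row lasts 1/8 s, in which the tool goes at most 62.5 mm and 10.7 degrees, less where a joint would pass 70% of its speed; a pose out of reach is approached as far as the arm can. A call with a number of a shift or a turn outside -1 to 1 is refused whole. A call with a gripper value outside its range is refused whole. The fingers move at their own pace and stop on an object; FORCE is the grip in N (left out, the last holds). Time passes only in rows, so rows that repeat a pose let the fingers close. It gives the time, the measured TCP pose, the force, the opening and the grip force at its end, in the units of the state.
- env.sense(): the state, without advancing time (a new reading comes with each control period).
- read_camera(name): name is "scene" or "top" or "wrist"; returns a dict with "color" (420x560x3 uint8, red, green, blue), "fx", "fy", "cx", "cy" (pixels), "k1" (the pictures are not rectified: a ray, as slopes to the right and down, at radius r is drawn at 1 + k1 r^2 times it, then the intrinsics apply), "T" (4x4, takes a point from camera to world coordinates); the wrist camera has in their place "tool_from_camera" (4x4, takes a point from camera to tool coordinates, whose origin is the TCP and whose axes are the flange's). Camera axes: x right, y down, z forward; pixel columns grow to the right and rows downward; lengths in mm; the calibration is good to about 2 mm. A picture is of the moment at which its call begins: read the wrist's pose just before it. There is no depth.
- order.hand_in(): hands the job in; it is judged then, once.
The state is a dict: "clock": time; "joint_positions": joint angles; "joint_vel": joint speeds; "joint_torque": joint torques, N m; "tcp_pos": TCP position; "ee_rot": TCP orientation; "wrist_force": force on the tool from outside, world axes, zero at the start; "moment": the same for the moment, N m; "opening": opening from 0.0 (shut) to 1.0 (fully open); "gripper_force": force on a finger pad.
Only numpy, scipy, OpenCV 4.12 (cv2) and the standard library are available. Lean on these libraries where they do the work, as an engineer would, in place of code of your own. Each camera call takes 0.05 s, during which the arm holds its last target. There are 200 camera calls.

## Working session

There is one attempt and no reset: what is moved stays moved. The work goes in short steps, Python scripts to look and compute and a shell command to move; the robot and the scene stay as the last step left them, time stands still between calls to the robot, and variables do not carry over. Pictures are saved under pics/ and viewed, at most 10 in all, crops included, and the job is handed in when it is done.

```bash
mkdir -p pics
python3 - <<'E'
from bench import env, read_camera
import cv2
s=env.sense(); print(s['clock'],s['tcp_pos'],s['ee_rot'],s['opening'])
for n in ("scene","top"):
    c=read_camera(n); cv2.imwrite(f"pics/{n}0.png",cv2.cvtColor(c['color'],cv2.COLOR_RGB2BGR)); print(n,c['fx'],c['fy'],c['cx'],c['cy'],c['k1'],c['T'].tolist() if hasattr(c['T'],'tolist') else c['T'])
E
```

```text
0.0 [ 169.99572029 -600.92191773  230.46072549] [-7.81934619e-04  9.90505530e-01  1.37470557e-01 -1.70675448e-04] 1.0038480073760347
scene 546.4424582679216 546.4424582679216 278.4696561731339 210.87170524163216 0.017277052614243636 [[0.27148622302226044, 0.5423069200400297, -0.7951090712511109, 1861.284838508232], [0.962269554096767, -0.16859971632353274, 0.21356835185493558, -315.05646297600026], [-0.018235568746729356, -0.8230901166532867, -0.5676179383178108, 987.8024756908326], [0.0, 0.0, 0.0, 1.0]]
top 408.2394865037898 408.2394865037898 280.7136229957605 208.69282092007828 -0.003784732240138317 [[-0.00849151518220879, -0.9907699394370958, 0.13528791992533437, 408.386511244424], [-0.9996382764932568, 0.011863338683856472, 0.024136639469132873, 9.717355313483749], [-0.02551882323895649, -0.13503402646401932, -0.9905122923807727, 1222.9739824926712], [0.0, 0.0, 0.0, 1.0]]
```

View pics/top0.png

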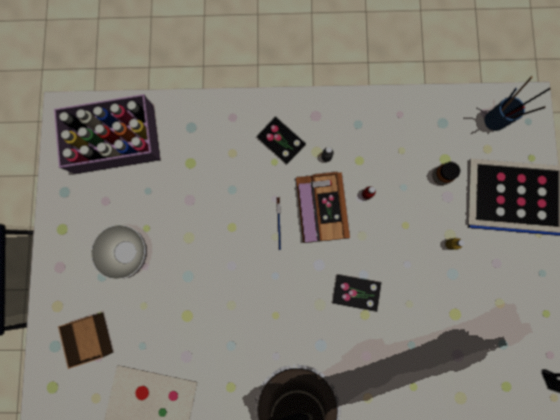

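View pics/scene0.png

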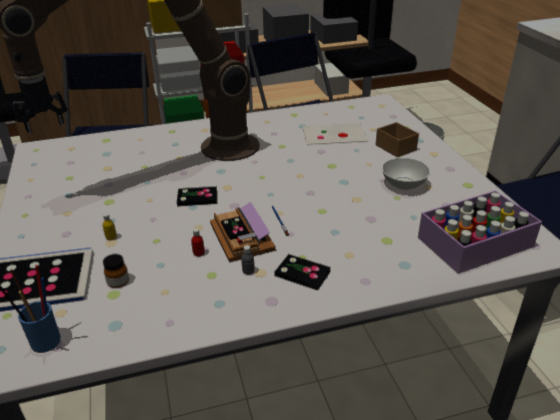

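The top view shows the rest at about (297–349, 172–242). Its bar is on the left, its stop faces up the image (world +x) and the plaque is near (330, 207). The two larger plaques are decoys. Next I'll measure the rest more closely.

```bash
cat > h.py <<'E'
import numpy as np, cv2
from bench import env, read_camera
from scipy.spatial.transform import Rotation as R
def ray(c,uv,T=None):
    K=np.array([[c['fx'],0,c['cx']],[0,c['fy'],c['cy']],[0,0,1.]])
    p=cv2.undistortPoints(np.float64(uv).reshape(-1,1,2),K,np.array([c['k1'],0,0,0.]))[:,0]
    T=np.array(c['T'] if T is None else T); d=np.c_[p,np.ones(len(p))]@T[:3,:3].T
    return T[:3,3],d
def plane(c,uv,z,T=None):
    o,d=ray(c,uv,T); return o+d*((z-o[2])/d[:,2])[:,None]
def wristT(c):
    s=env.sense(); T=np.eye(4); q=s['ee_rot']; T[:3,:3]=R.from_quat(np.roll(q,-1)).as_matrix(); T[:3,3]=s['tcp_pos']
    return T@np.array(c['tool_from_camera'])
def big(m):
    cs,_=cv2.findContours(m.astype(np.uint8),cv2.RETR_EXTERNAL,cv2.CHAIN_APPROX_NONE)
    return max(cs,key=cv2.contourArea)
E
python3 - <<'E'
from h import *
c=read_camera("top"); im=c['color']; hsv=cv2.cvtColor(im,cv2.COLOR_RGB2HSV)
roi=np.zeros(im.shape[:2],bool); roi[165:250,288:356]=1
h,s,v=[hsv[...,i].astype(int) for i in range(3)]
lav=roi&(h>120)&(h<160)&(s>40)&(v>60)
wood=roi&(((h<22)&(s>60))|lav|(v<60))
for n,m in(("bar",lav),("rest",wood),("plaque",roi&(v<45))):
    k=big(m); r=cv2.minAreaRect(k); b=cv2.boxPoints(r); print(n,cv2.contourArea(k),b.round(1).tolist())
    print(plane(c,b,{'bar':42,'rest':34,'plaque':42}[n]).round(0)[:,:2].tolist())
cv2.imwrite("pics/c1.png",cv2.cvtColor(cv2.resize(im[160:255,270:390],None,fx=6,fy=6,interpolation=cv2.INTER_CUBIC),cv2.COLOR_RGB2BGR))
E
```

```text
bar 605.0 [[298.6000061035156, 184.8000030517578], [310.70001220703125, 183.5], [317.0, 240.10000610351562], [304.8999938964844, 241.5]]
[[640.0, -15.0], [643.0, -50.0], [477.0, -65.0], [473.0, -31.0]]
rest 3000.0 [[294.6000061035156, 175.8000030517578], [342.0, 170.39999389648438], [349.79998779296875, 237.6999969482422], [302.3999938964844, 243.10000610351562]]
[[669.0, -4.0], [683.0, -144.0], [484.0, -161.0], [469.0, -23.0]]
plaque 536.5 [[317.3999938964844, 194.0], [337.3999938964844, 191.39999389648438], [341.0, 220.1999969482422], [321.0, 222.8000030517578]]
[[612.0, -69.0], [619.0, -128.0], [534.0, -136.0], [527.0, -78.0]]
```

View pics/c1.png

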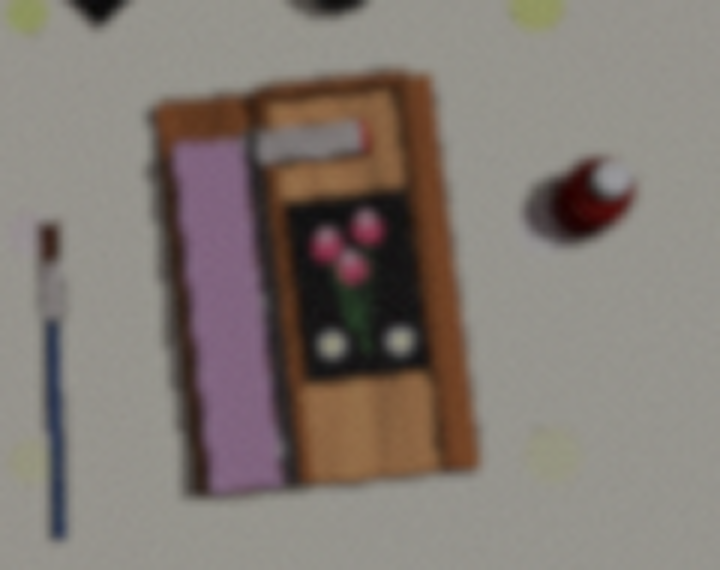

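Measured from the top view:
- The rest's yaw is about 0.092 rad and its origin about (598, −99).
- The plaque sits at about x=−25, y=−1 in the rest frame, so it has about 50 mm to travel.
- The bar's middle line is at y≈62, as expected.

I'll straddle the rail with both tips at the same height: one on the bar (y≈65) and one in the lane behind the plaque (y≈0).

```bash
python3 -m jog '{"gripper":[0.15,0.15,0.15,0.15,0.15,0.15,0.15],"slide":[[0.15,-0.14,0],[0.31,-0.28,0],[0.46,-0.42,0],[0.62,-0.55,0],[0.77,-0.69,0],[0.77,-0.69,0],[0.77,-0.69,0]],"rot":[[0,0,0.02],[0,0,0.05],[0,0,0.08],[0,0,0.1],[0,0,0.123],[0,0,0.123],[0,0,0.123]]}' 20
python3 - <<'E'
from h import *
s=env.sense(); p=s['tcp_pos']; M=R.from_quat(np.roll(s['ee_rot'],-1)).as_matrix()
print(s['clock'],p,s['opening'],M.round(4).tolist()); print((M.T@(np.array([503,-75,110])-p)/300).round(3))
E
```

```text
clock: 1.02
tcp_pos: [335.8, -339.7, 231.3]
ee_rot: [0.0, 0.999, 0.046, -0.0]
wrist_force: [-0.3, -0.4, -0.3]
opening: 0.574
gripper_force: 0.0
1.025 [ 335.79237601 -339.67715323  231.32014181] 0.5736300856123173 [[0.9958, 0.0918, -0.0003], [0.0918, -0.9958, -0.0005], [-0.0003, 0.0004, -1.0]]
[ 0.636 -0.828  0.404]
```

```bash
python3 -m jog '{"gripper":[0.15,0.15,0.15,0.15,0.15,0.15,0.15,0.15],"slide":[[0.12,-0.16,0.05],[0.24,-0.32,0.1],[0.36,-0.48,0.16],[0.48,-0.64,0.22],[0.6,-0.78,0.3],[0.636,-0.828,0.404],[0.636,-0.828,0.404],[0.636,-0.828,0.404]],"rot":[[0,0,0],[0,0,0],[0,0,0],[0,0,0],[0,0,0],[0,0,0],[0,0,0],[0,0,0]]}'
python3 - <<'E'
from h import *
s=env.sense(); print(s['clock'],s['tcp_pos'],s['wrist_force'])
c=read_camera("wrist"); T=wristT(c); im=c['color']; np.save('w.npy',im)
print({k:c[k] for k in('fx','cx','cy','k1')},np.round(T,3).tolist())
cv2.imwrite("pics/w1.png",cv2.cvtColor(im,cv2.COLOR_RGB2BGR))
E
```

```text
clock: 2.02
tcp_pos: [503.2, -76.7, 110.4]
ee_rot: [0.0, 0.999, 0.044, -0.0]
wrist_force: [0.5, 0.6, 1.7]
opening: 0.577
gripper_force: 0.0
2.025 [503.2291059  -76.68550463 110.39803617] [0.54620277 0.58309603 1.69369824]
{'fx': 315.36144794290504, 'cx': 277.5646239509642, 'cy': 210.3522294707353, 'k1': -0.012414890665947273} [[0.088, -0.955, -0.282, 575.732], [-0.996, -0.085, -0.025, -69.57], [0.0, 0.283, -0.959, 253.071], [0.0, 0.0, 0.0, 1.0]]
```

View pics/w1.png

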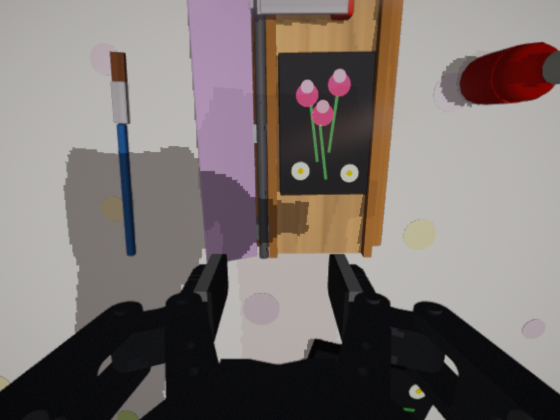

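The close wrist view shows the plaque's rear edge at row 194 (columns 279–372), the lane's open end at row ~254, and the bar at columns 195–257. The fingertips are near (215, 257) and (340, 257). I'll convert these to the rest frame.

Run:
```python
from h import *
c=read_camera("wrist"); T=wristT(c); s=env.sense()
a=.092; Rr=np.array([[np.cos(a),np.sin(a)],[-np.sin(a),np.cos(a)]]); o=np.array([597.8,-99.1])
L=lambda uv,z:((plane(c,uv,z,T)[:,:2]-o)@Rr.T).round(1).tolist()
print('plaque',L([[280,52],[374,52],[372,194],[279,194]],42))
print('bed lane end',L([[278,254],[363,254]],30),'rails top outer',L([[399,0],[381,246]],38))
print('bar outer/inner',L([[190,0],[206,262]],50),L([[250,0],[257,257]],34))
print('clip arm near edge',L([[260,13],[345,14]],51))
print('tips',L([[205,257],[227,257],[331,257],[353,257]],107.4))
print('tcp',(Rr@(s['tcp_pos'][:2]-o)))
```

```text
plaque [[19.2, 29.8], [19.1, -27.6], [-70.0, -33.4], [-69.8, 30.6]]
bed lane end [[-120.1, 31.5], [-120.4, -34.1]] rails top outer [[48.3, -41.5], [-110.4, -44.5]]
bar outer/inner [[44.9, 80.7], [-117.1, 82.4]] [[49.7, 48.0], [-120.7, 47.4]]
clip arm near edge [[37.8, 41.2], [37.2, -7.0]]
tips [[-86.7, 68.4], [-86.7, 57.2], [-86.9, 4.7], [-87.0, -6.4]]
tcp [-91.70151173  31.06058871]
```

```bash
python3 -m jog '{"gripper":[0.15,0.15,0.15,0.15,0.15],"slide":[[0,0,0.1],[0,0,0.18],[0,0,0.18],[0,0,0.2],[0,0,0.2]],"rot":[[0,0,0],[0,0,0],[0,0,0],[0,0,0],[0,0,0]]}'
python3 -m jog '{"gripper":[0.15,0.15,0.15,0.15],"slide":[[0,0,0.01],[0,0,0.02],[0,0,0.03],[0,0,0.03]],"rot":[[0,0,0],[0,0,0],[0,0,0],[0,0,0]]}'
python3 -m jog '{"gripper":[0.15,0.15,0.15,0.15],"slide":[[0,0,0.005],[0,0,0.01],[0,0,0.015],[0,0,0.015]],"rot":[[0,0,0],[0,0,0],[0,0,0],[0,0,0]]}'
```

```text
clock: 2.75
tcp_pos: [503.8, -74.9, 50.8]
ee_rot: [0.0, 0.999, 0.045, 0.001]
wrist_force: [0.0, 0.8, -0.6]
opening: 0.576
gripper_force: 0.0
clock: 3.25
tcp_pos: [503.2, -74.5, 40.8]
ee_rot: [-0.0, 0.999, 0.046, -0.0]
wrist_force: [0.3, 1.0, -0.4]
opening: 0.577
gripper_force: 0.0
clock: 3.75
tcp_pos: [503.6, -74.3, 36.6]
ee_rot: [-0.0, 0.999, 0.046, 0.0]
wrist_force: [-0.1, 1.6, 3.6]
opening: 0.572
gripper_force: 1.3
```

```bash
python3 -m jog '{"gripper":[0.15,0.15,0.15,0.15],"slide":[[0,0,0.005],[0,0,0.01],[0,0,0.014],[0,0,0.014]],"rot":[[0,0,0],[0,0,0],[0,0,0],[0,0,0]]}'
python3 - <<'E'
from h import *
c=read_camera("wrist"); a=c['color']; d=read_camera("scene")['color'][190:270,200:300]
cv2.imwrite("pics/w2.png",cv2.cvtColor(np.hstack([cv2.resize(a,(400,300)),cv2.resize(d,(375,300),interpolation=cv2.INTER_CUBIC)]),cv2.COLOR_RGB2BGR))
E
```

```text
clock: 4.25
tcp_pos: [503.6, -74.3, 32.4]
ee_rot: [-0.0, 0.999, 0.046, 0.0]
wrist_force: [0.7, 2.3, 3.5]
opening: 0.579
gripper_force: 1.9
```

View pics/w2.png

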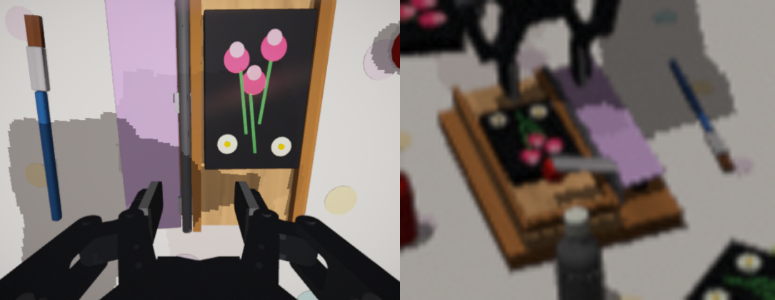

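Run:
```python
from h import *
a=cv2.cvtColor(cv2.imread("pics/scene0.png"),cv2.COLOR_BGR2RGB); c=read_camera("scene")
o0=[597.8,-99.1]; ca,sa=np.cos(.092),np.sin(.092)
K=np.array([[c['fx'],0,c['cx']],[0,c['fy'],c['cy']],[0,0,1.]]); Ti=np.linalg.inv(np.array(c['T']))
for im in(a,c['color']):
    h=cv2.cvtColor(im,cv2.COLOR_RGB2HSV).astype(int); m=((h[...,0]<6)|(h[...,0]>174))&(h[...,1]>170)&(h[...,2]>90)
    m[:,:225]=0;m[:,280:]=0;m[:220]=0;m[250:]=0; ys,xs=np.nonzero(m); print(len(xs),xs.mean(),ys.mean())
for th in(0,.17,.3,.42):
    y,z=-7-42,6-0 # foot centre (12 above bed) relative to hinge (6 above bed)
    yy=42+y*np.cos(th)+z*np.sin(th); zz=36-y*np.sin(th)+z*np.cos(th)
    P=np.array([o0[0]+45*ca-yy*sa,o0[1]+45*sa+yy*ca,zz])
    print(th,cv2.projectPoints((Ti[:3,:3]@P+Ti[:3,3])[None],np.zeros(3),np.zeros(3),K,np.array([c['k1'],0,0,0.]))[0].ravel().round(1))
```

```text
3 237.66666666666666 239.33333333333334
4 239.5 234.0
0 [240.3 239.8]
0.17 [240.7 237.3]
0.3 [241.3 235.5]
0.42 [242.2 233.7]
```

The foot's upward shift puts the clip at about 0.36 rad, so it is well open. Now I'll push.

```bash
python3 -m jog '{"gripper":[0.15,0.15,0.15,0.15,0.15,0.15,0.15,0.15,0.15,0.15,0.15,0.15],"slide":[[0.018,0,0],[0.035,0,0],[0.05,0,0],[0.067,0,0],[0.083,0,0],[0.1,0,0],[0.117,0,0],[0.133,0,0],[0.15,0,0],[0.165,0,0],[0.18,0,0],[0.18,0,0]],"rot":[[0,0,0],[0,0,0],[0,0,0],[0,0,0],[0,0,0],[0,0,0],[0,0,0],[0,0,0],[0,0,0],[0,0,0],[0,0,0],[0,0,0]]}'
python3 -m jog '{"gripper":[0.15,0.15,0.15,0.15],"slide":[[0.005,0,0],[0.01,0,0],[0.014,0,0],[0.014,0,0]],"rot":[[0,0,0],[0,0,0],[0,0,0],[0,0,0]]}'
```

```text
clock: 5.9
tcp_pos: [558.1, -69.5, 32.5]
ee_rot: [-0.0, 0.999, 0.046, 0.001]
wrist_force: [-0.9, 0.0, 4.2]
opening: 0.578
gripper_force: 2.1
clock: 6.4
tcp_pos: [561.5, -69.3, 32.4]
ee_rot: [0.0, 0.999, 0.046, 0.0]
wrist_force: [-3.4, -0.6, 4.4]
opening: 0.576
gripper_force: 2.2
```

```bash
python3 -m jog '{"gripper":[0.15,0.15,0.15,0.15],"slide":[[0.004,0,0],[0.008,0,0],[0.01,0,0],[0.01,0,0]],"rot":[[0,0,0],[0,0,0],[0,0,0],[0,0,0]]}'
python3 - <<'E'
from h import *
c=read_camera("wrist"); cv2.imwrite("pics/w3.png",cv2.cvtColor(c['color'],cv2.COLOR_RGB2BGR))
E
```

```text
clock: 6.9
tcp_pos: [563.4, -69.1, 32.2]
ee_rot: [0.0, 0.999, 0.045, -0.001]
wrist_force: [-6.8, -2.0, 6.6]
opening: 0.575
gripper_force: 4.0
```

View pics/w3.png

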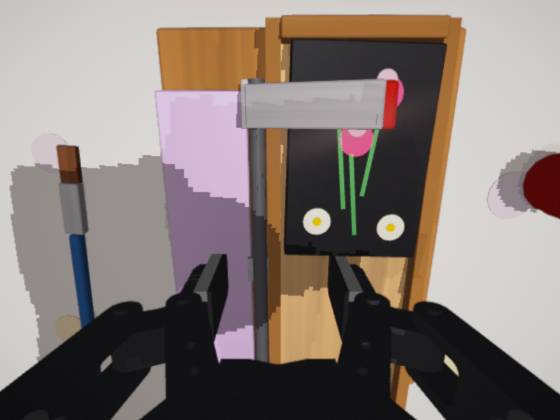

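```bash
python3 -m jog '{"gripper":[0.15,0.15,0.15,0.15],"slide":[[0.004,0,0],[0.008,0,0],[0.01,0,0],[0.01,0,0]],"rot":[[0,0,0],[0,0,0],[0,0,0],[0,0,0]]}'
python3 - <<'E'
from h import *
c=read_camera("wrist"); T=wristT(c); a=.092; Rr=np.array([[np.cos(a),np.sin(a)],[-np.sin(a),np.cos(a)]]); o=np.array([597.8,-99.1])
im=c['color']; cv2.imwrite("pics/w4.png",cv2.cvtColor(cv2.resize(im[10:60,260:480],None,fx=3.6,fy=3.6,interpolation=cv2.INTER_CUBIC),cv2.COLOR_RGB2BGR))
v=im.max(2); e=[]
for u in (295,310,405): # rear edge of plaque: last dark row
    r=[k for k in range(200,275) if v[k,u]<60]; e.append([u,max(k for k in r if k<270)])
print(e,((plane(c,e,42,T)[:,:2]-o)@Rr.T).round(1).tolist())
E
```

```text
clock: 7.45
tcp_pos: [563.6, -69.2, 32.0]
ee_rot: [0.0, 0.999, 0.045, -0.004]
wrist_force: [-15.7, -0.9, 14.3]
opening: 0.573
gripper_force: 8.4
[[295, 255], [310, 255], [405, 256]] [[-18.9, 25.6], [-18.9, 18.8], [-19.5, -24.7]]
```

View pics/w4.png

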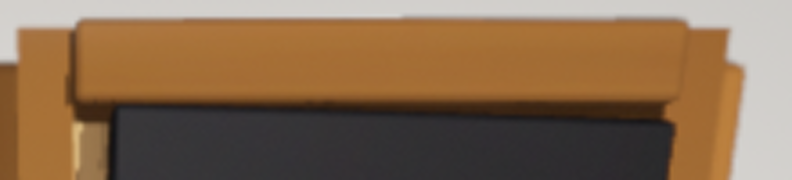

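The plaque won't move further at 15 N, but it is slightly cocked: the +y corner touches the stop and there is a gap of about 1.5–2 mm at the −y corner. I'll back off a little, shift the hand about 10 mm to −y with the bar still held, and push on that side.

```bash
python3 -m jog '{"gripper":[0.15,0.15,0.15,0.15,0.15,0.15,0.15,0.15,0.15,0.15,0.15,0.15],"slide":[[-0.01,0,0],[-0.022,0,0],[-0.022,0,0],[-0.022,0.012,0],[-0.022,0.024,0],[-0.022,0.034,0],[-0.022,0.034,0],[-0.014,0.034,0],[-0.01,0.034,0],[-0.006,0.034,0],[-0.003,0.034,0],[-0.003,0.034,0]],"rot":[[0,0,0],[0,0,0],[0,0,0],[0,0,0],[0,0,0],[0,0,0],[0,0,0],[0,0,0],[0,0,0],[0,0,0],[0,0,0],[0,0,0]]}'
python3 - <<'E'
from h import *
c=read_camera("wrist")
im=c['color']; cv2.imwrite("pics/w5.png",cv2.cvtColor(cv2.resize(im[0:270,220:480],None,fx=2.2,fy=2.2,interpolation=cv2.INTER_CUBIC),cv2.COLOR_RGB2BGR))
E
```

```text
clock: 9.0
tcp_pos: [564.0, -80.0, 31.6]
ee_rot: [0.0, 0.999, 0.045, -0.003]
wrist_force: [-7.4, -0.6, 9.4]
opening: 0.576
gripper_force: 5.3
```

View pics/w5.png

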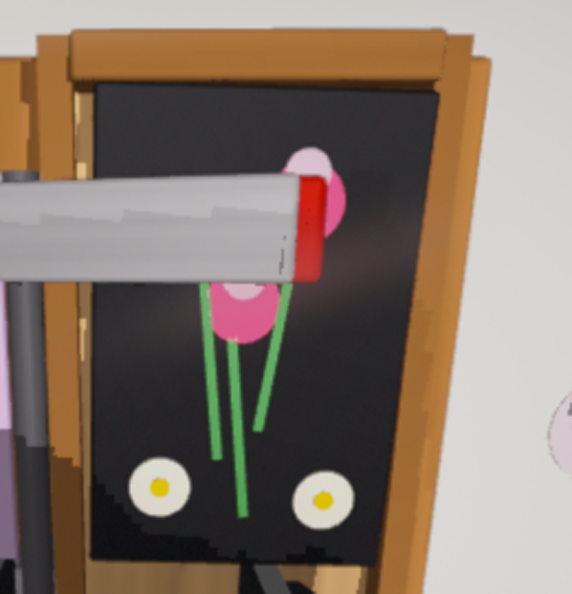

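```bash
python3 -m jog '{"gripper":[0.15,0.15,0.15,0.15],"slide":[[0.005,0,0],[0.01,0,0],[0.014,0,0],[0.014,0,0]],"rot":[[0,0,0],[0,0,0],[0,0,0],[0,0,0]]}'
cat > edge.py <<'E'
from h import *
c=read_camera("wrist"); T=wristT(c); v=c['color'].max(2)
a=.092; Rr=np.array([[np.cos(a),np.sin(a)],[-np.sin(a),np.cos(a)]]); o=np.array([597.8,-99.1])
L=lambda uv:((plane(c,uv,42,T)[:,:2]-o)@Rr.T)
top=[];st=[]
for u in range(275,405,5):
    k=45
    while v[k,u]<75: k-=1
    top.append([u,k+1])
    while v[k,u]>75: k-=1
    st.append([u,k])
p=L(top); print(np.c_[p[:,1],p[:,0]][::3].round(1).tolist(), np.polyfit(p[:,1],p[:,0],1))
rear=[]
for u in (275,285,295,370,380):
    k=200
    while v[k,u]<75 or k<240: k+=1
    rear.append([u,k-1])
print(L(rear).round(1).tolist())
E
python3 edge.py
```

```text
clock: 9.55
tcp_pos: [564.4, -80.2, 31.1]
ee_rot: [0.001, 0.999, 0.045, -0.007]
wrist_force: [-18.5, -0.5, 17.9]
opening: 0.576
gripper_force: 10.6
[[23.3, 69.9], [17.7, 69.9], [12.2, 69.9], [6.6, 69.8], [1.0, 69.8], [-4.5, 69.8], [-10.1, 69.9], [-15.7, 69.9], [-21.2, 69.9]] [-1.42610847e-04  6.98572923e+01]
[[-18.6, 23.7], [-19.1, 19.2], [-19.1, 14.6], [-10.9, -18.7], [-19.7, -24.0]]
```

The jam comes from lateral friction: the rear edge needs to swing towards −y. I'll go back to the lane's centre, press lightly and sweep to −y while pressed.

```bash
python3 -m jog '{"gripper":[0.15,0.15,0.15,0.15,0.15,0.15,0.15,0.15,0.15,0.15,0.15,0.15,0.15,0.15,0.15],"slide":[[-0.015,0,-0.002],[-0.03,0,-0.003],[-0.03,-0.01,-0.003],[-0.03,-0.025,-0.003],[-0.03,-0.035,-0.003],[-0.022,-0.035,-0.003],[-0.016,-0.035,-0.003],[-0.012,-0.035,-0.003],[-0.01,-0.03,-0.003],[-0.01,-0.024,-0.003],[-0.01,-0.018,-0.003],[-0.01,-0.012,-0.003],[-0.01,-0.006,-0.003],[-0.01,0,-0.003],[-0.01,0,-0.003]],"rot":[[0,0,0],[0,0,0],[0,0,0],[0,0,0],[0,0,0],[0,0,0],[0,0,0],[0,0,0],[0,0,0],[0,0,0],[0,0,0],[0,0,0],[0,0,0],[0,0,0],[0,0,0]]}'
python3 edge.py
python3 - <<'E'
from h import *
c=read_camera("wrist")
im=c['color']; cv2.imwrite("pics/w6.png",cv2.cvtColor(cv2.resize(im[0:270,220:480],None,fx=2.2,fy=2.2,interpolation=cv2.INTER_CUBIC),cv2.COLOR_RGB2BGR))
E
```

```text
clock: 11.48
tcp_pos: [564.5, -75.4, 31.7]
ee_rot: [-0.002, 0.999, 0.047, -0.004]
wrist_force: [-10.2, 7.1, 4.4]
opening: 0.576
gripper_force: 7.1
[[28.4, 70.0], [22.8, 69.6], [17.2, 69.6], [11.6, 69.6], [6.0, 70.0], [0.3, 69.7], [-5.3, 69.7], [-10.9, 69.7], [-16.5, 69.7]] [-7.89203798e-04  6.96975185e+01]
[[-10.6, 28.5], [-18.9, 24.0], [-18.9, 19.4], [-18.3, -14.7], [-10.4, -18.5]]
```

View pics/w6.png

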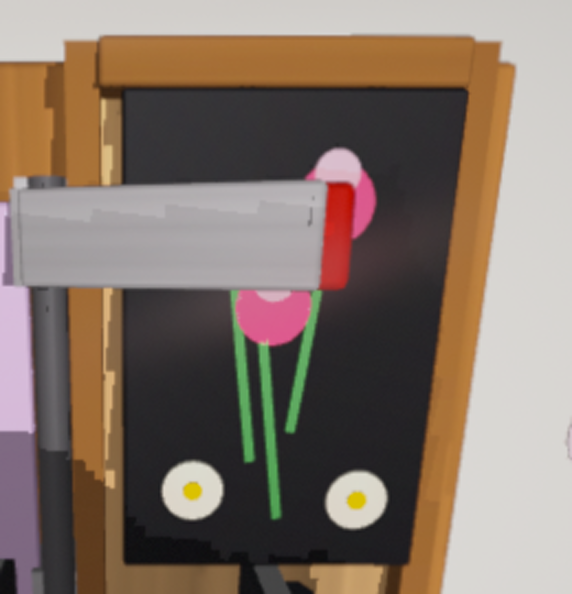

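The plaque is now flush along the whole stop, with no gap. I'll back off along x with the bar still held, then check.

```bash
python3 -m jog '{"gripper":[0.15,0.15,0.15,0.15,0.15],"slide":[[-0.02,0,0],[-0.04,0,0],[-0.06,-0.01,0],[-0.06,-0.02,0],[-0.06,-0.02,0]],"rot":[[0,0,0],[0,0,0],[0,0,0],[0,0,0],[0,0,0]]}'
python3 - <<'E'
from h import *
c=read_camera("wrist")
im=c['color']; cv2.imwrite("pics/w7.png",cv2.cvtColor(cv2.resize(im[0:270,220:480],None,fx=2.2,fy=2.2,interpolation=cv2.INTER_CUBIC),cv2.COLOR_RGB2BGR))
E
```

```text
clock: 12.2
tcp_pos: [549.9, -76.4, 33.6]
ee_rot: [0.001, 0.999, 0.045, 0.0]
wrist_force: [1.2, -4.6, 5.0]
opening: 0.576
gripper_force: 2.8
```

View pics/w7.png

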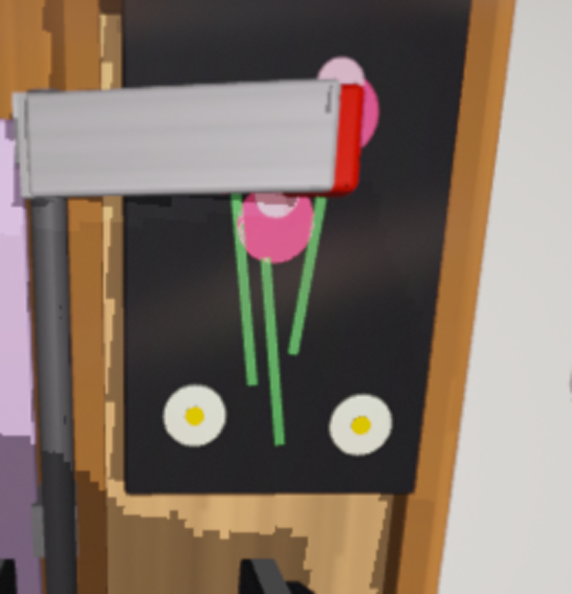

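The fingers are clear of the plaque and the clip is still open over it. Now I'll raise slowly so it closes, then take the hand away.

```bash
python3 -m jog '{"gripper":[0.15,0.15,0.15,0.15,0.15,0.15,0.15,0.15,0.15,0.15,0.15,0.15],"slide":[[0,0,-0.006],[0,0,-0.012],[0,0,-0.018],[0,0,-0.025],[0,0,-0.035],[0,0,-0.05],[0,0,-0.1],[0,0,-0.2],[0,0,-0.3],[0,0,-0.35],[0,0,-0.35],[0,0,-0.35]],"rot":[[0,0,0],[0,0,0],[0,0,0],[0,0,0],[0,0,0],[0,0,0],[0,0,0],[0,0,0],[0,0,0],[0,0,0],[0,0,0],[0,0,0]]}'
python3 - <<'E'
from h import *
c=read_camera("wrist"); T=wristT(c); v=c['color'].max(2)
a=.092; Rr=np.array([[np.cos(a),np.sin(a)],[-np.sin(a),np.cos(a)]]); o=np.array([597.8,-99.1])
L=lambda uv:((plane(c,uv,42,T)[:,:2]-o)@Rr.T).round(1).tolist()
Ti=np.linalg.inv(T); K=np.array([[c['fx'],0,c['cx']],[0,c['fy'],c['cy']],[0,0,1.]])
def px(x,y,z):
    w=Rr.T@[x,y]+o; P=Ti[:3,:3]@np.r_[w,z]+Ti[:3,3]
    return cv2.projectPoints(P[None],np.zeros(3),np.zeros(3),K,np.array([c['k1'],0,0,0.]))[0].ravel()
for y in(22,10,-10,-22):   # dark span of plaque along the lane, top height
    col=[(x,int(v[int(round(q[1])),int(round(q[0]))])) for x in np.arange(-30,76,.5) for q in [px(x,y-1,42)] if 0<=q[1]<419.4]
    d=[x for x,b in col if b<75]; print('y',y,'dark from',min(d),'to',max(d))
h=cv2.cvtColor(c['color'],cv2.COLOR_RGB2HSV).astype(int); m=((h[...,0]<6)|(h[...,0]>174))&(h[...,1]>180)&(h[...,2]>90)
n,l,s,ce=cv2.connectedComponentsWithStats(m.astype(np.uint8))
print([(s[i,4],ce[i].round(1)) for i in range(1,n) if s[i,4]>15])
for th in(0,.14,.3):
    y,z=-7-42-6,6; print(th,px(45,42+y*np.cos(th)+z*np.sin(th),36-y*np.sin(th)+z*np.cos(th)).round(1))
s=cv2.cvtColor(read_camera("scene")['color'],cv2.COLOR_RGB2HSV).astype(int); m=((s[...,0]<6)|(s[...,0]>174))&(s[...,1]>170)&(s[...,2]>90)
m[:,:225]=0;m[:,280:]=0;m[:220]=0;m[250:]=0; ys,xs=np.nonzero(m); print('scene foot',len(xs),xs.mean(),ys.mean())
E
```

```text
clock: 13.75
tcp_pos: [549.5, -74.6, 137.4]
ee_rot: [-0.0, 0.999, 0.046, -0.001]
wrist_force: [0.2, -0.3, 0.4]
opening: 0.572
gripper_force: 0.0
y 22 dark from -19.0 to 69.5
y 10 dark from -19.0 to 69.5
y -10 dark from -19.0 to 69.5
y -22 dark from -19.0 to 69.5
[(np.int32(118), array([334.4,  88.3])), (np.int32(353), array([488.5, 132.1])), (np.int32(213), array([481.3, 162.9]))]
0 [338.1  89.8]
0.14 [338.1  88.9]
0.3 [336.1  87.9]
scene foot 5 238.4 236.6
```

```bash
python3 -c "
from bench import order
print(order.hand_in())"
```

```text
the job is handed in; nothing more can be done
None
```

I handed the job in: the plaque is flush against the end stop, the clip has closed on it, and the hand is clear and touching nothing (about 14 s of the 32 s used).

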